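# Release the ratchet of the contact grill and shut its lid

## Robot

A 6-joint arm with a two-finger parallel gripper is mounted at the origin on the work surface. World frame = base frame: x ahead of the robot, y to its left, z up, the work surface at z = 0. Lengths are in mm, angles in rad, forces in N, time in s.
With the tool pointing down it reaches from about 350 to 975 mm from the base axis. Payload 7.1 kg.
Tool frame: the origin (TCP) lies on the front face of the gripper's body, between the roots of the fingers; the fingertips stand 80 mm ahead of it and the grasp point (between the pads) lies 61 mm ahead of it (env.tips_ahead is the distance from the TCP to the fingertips, in mm); z points along the fingers, y is the direction in which the jaws open and shut (so a half turn about z gives the same grasp; the last joint's range is limited). The gripper opens to 88 mm and grips with 3 to 60 N. Pads are 20 mm wide; open, the fingers measure 115 mm over their backs; the gripper's body (75 mm by 178 mm) begins 61 mm behind the grasp point.
Start: joints at [-1.222, 0.423, 1.63, -0, 1.089, -0.019], TCP at [224.744, -583.177, 302.675] pointing down, gripper open.
Joint ranges: [-3, 3], [-0.9, 2.11], [0.09, 2.58], [-1.31, 4.45], [0.11, 2.69], [-2.54, 2.54]. Speed limits (rad/s): [2.39, 2.39, 3.01, 3.14, 3.14, 3.14].

## Interface

Orientations are given as a unit quaternion [x, y, z, w].
In Python, from station import env, set_gripper, viewer, workorder gives the robot as it stands. Calls block until the motion is done:
- env.reach(position, orientation): joint-space move of the TCP to a pose.
- env.move_l(position, rot=None, rate=150, f_stop=None): straight line of the TCP; rot=None keeps the orientation; rate is the mean speed in mm/s. With f_stop (N) it stops when the force on the tool has changed by that much, and returns True; else False.
- env.move_joints(angles): joint-space move.
- set_gripper(opening): finger opening in mm; the grip force is fixed at half the most; returns when the fingers have stopped.
- env.hold(seconds).
- env.ik(position, orientation): joint angles nearest the present ones, or None.
- env.read_state(): the state.
- viewer.camera(name): name is "side" or "top" or "wrist"; returns the picture (480x640x3 uint8, blue, green, red); there is no depth.
- viewer.camera_params(name): a dict with "fx", "fy", "cx", "cy" (pixels), "dist" ([k1, k2, p1, p2, k3] as OpenCV has them; the pictures are not rectified), "pose" (4x4, takes a point from camera to world coordinates); the wrist camera has in their place "tool_from_camera" (4x4, takes a point from camera to tool coordinates, whose origin is the TCP and whose axes are the flange's). Camera axes: x right, y up, looking along -z (the intrinsics and any distortion apply to the point x, -y, -z); pixel columns grow to the right and rows downward; lengths in mm; the calibration is good to about 2 mm. A picture is of the moment at which its call begins: read the wrist's pose just before it. camera_params takes no time and is no camera call.
A pose or a line that the arm cannot do raises env.IKError and nothing moves.
- workorder.sign_off(): hands the job in, once; it reports no verdict.
The state is a dict: "time_s": time; "qpos": joint angles; "dq": joint speeds; "tau": joint torques, N m; "tool_pos": TCP position; "orientation": TCP orientation; "force": force on the tool from outside, world axes, zero at the start; "wrist_torque": the same for the moment, N m; "width": finger opening in mm.
Only numpy, scipy, OpenCV 4.12 (cv2) and the standard library are available. Lean on these libraries where they do the work, as an engineer would, in place of code of your own. Each camera call takes 0.05 s, during which the arm holds its last target. There are 200 camera calls.

## Task

The lid of the contact grill is propped open by its ratchet. Flip the pawl over to its released side with its thumb paddle so that it stays there by itself, then bring the lid down by its handle and press it home past the catch so that it stays shut. Leave the bottle, the jar and the spatula where they are.

Things in the scene. Friction and masses are not known exactly. Their poses are not given: they have to be found in the camera images.
- press: Contact grill fixed to the counter: steel base 176 mm (own x) by 195 mm (own y), 79 mm high, hinged steel lid, two dials and a sprung catch on its front (-y) face, ratchet at its +x end (out to x = 160 mm), overshelf over its +y side. Origin: centre of the base on the counter, z up; 'own' below means these axes.
- hinge (a point): Point on the lid's hinge line, which runs along own x, at the middle of the lid's width: own (0, 90, 85) mm.
- lid (a joint): Lid angle, rad: 0 shut, larger more open (max 1.1), starts 0.5 to 0.8. Balanced, stiff hinge: stays where left, 1 to 4 N at the handle lowers it. With the pawl engaged it rises freely but sinks at most 0.2 before a tooth stops it (last tooth at 0.2). At 0.065 it meets the catch: 10 to 15 N down on the handle carries it over and it snaps to 0, a rigid stop, and is held; short of that it stays ajar.
- handle (a point): Centre of the lid's handle, a black round bar 18 mm thick, 150 mm long along own x, on two arms 60 mm either side of its middle, 28 mm clear of the lid's front edge. It moves on an arc about the hinge line; with the lid shut it is 225 mm towards own -y from the hinge line and 22 mm above it. The lid is a slab 170 by 180 by 30 mm, about 0.8 kg.
- pawl (a joint): Pawl angle, rad: near 0 (-0.03 to 0.15 as it rides the teeth) engaged, 1.2 flipped to its stop. Grows as the paddle swings towards own +y, away from the lid. Gravity holds it at either side: let go below about 0.3 it drops back on the teeth, beyond about 0.6 it falls over to 1.2. About 1 N at the paddle moves it. Released: above 0.9.
- pivot (a point): Point on the pawl's pivot axis (along own x) below the middle of the paddle, fixed on the grill at own (140, 150, 130) mm. It is 55 mm outside the lid's +x edge.
- paddle (a point): Middle of the thumb paddle's pushing face (towards own -y), 42 mm from the pivot axis. Dark steel plate 34 mm wide (own x), 8 thick, 42 tall, standing up from the pivot, top 61 mm from the axis, leaning 20 degrees to own -y at pawl 0. The pawl's hooked arm reaches 66 mm to own -y from the pivot, 40 mm nearer the lid in own x, and swings up as the paddle goes over.
- shelf_edge (a point): Point on the overshelf's lower front edge above the paddle: own y = 135, z = 230 mm. Wire rack 8 mm thick, own x -145 to 185, y 135 to 275 mm, posts at the back, jars to 90 mm tall on it behind y = 200. It keeps an upright tool from pushing the paddle over: reach in from own -y, leaning about 40 degrees, fingertips towards own +y.
- bottle: A white sauce bottle with a black cap, 56 mm diameter, 170 mm tall, standing on the counter as a bystander; origin at the centre of its foot.
- jar: An amber glass jar with a black cap, 52 mm diameter, 85 mm tall, a bystander; origin at the centre of its foot.
- spatula: A kitchen spatula lying on the counter, a bystander; about 250 mm long along its own x; origin at its middle, on the counter.

How it is judged:
By the outcome, as a careful person would: the job done as asked, in the order asked, and still so for the second after the job is handed in, with the robot touching nothing.
It also fails if it takes over 51 s, if anything falls off the work surface, if the arm or the gripper's body presses on something with over 40 N, if the wrist force passes 120 N, or if a joint passes its speed limit or range.

## Working session

There is one attempt and no reset: what is moved stays moved. The work goes in short steps, each a Python script; the robot and the scene stay as the last script left them, time stands still between calls to the robot, and variables do not carry over. Pictures are saved under pics/ and viewed, about 8 in all and at most 12, crops included, and the job is handed in when it is done.

```bash
ls; mkdir -p pics
python3 - <<'E'
from station import env, viewer
import cv2,numpy as np
np.set_printoptions(precision=4,suppress=True)
for n in("side","top"):
    cv2.imwrite(f"pics/{n}0.png",viewer.camera(n)); p=viewer.camera_params(n); print(n,p)
print(viewer.camera_params("wrist"))
s=env.read_state();print(s)
E
```

```text
pics
side {'fx': 434.78437569005376, 'fy': 434.78437569005376, 'cx': 318.44447262461466, 'cy': 241.15505713872187, 'dist': array([-0.0137,  0.    ,  0.    ,  0.    ,  0.    ]), 'pose': array([[   0.7034,   -0.5131,    0.4918,  953.5812],
       [   0.7108,    0.5064,   -0.4883, -484.9457],
       [   0.0015,    0.693 ,    0.7209,  761.1621],
       [   0.    ,    0.    ,    0.    ,    1.    ]])}
top {'fx': 473.9487957278279, 'fy': 473.9487957278279, 'cx': 316.0002812338702, 'cy': 249.07385165121335, 'dist': array([-0.1026,  0.    ,  0.    ,  0.    ,  0.    ]), 'pose': array([[   0.    ,    0.9954,   -0.0959,  488.3357],
       [  -0.9999,   -0.0015,   -0.0161,  -75.4849],
       [  -0.0161,    0.0959,    0.9953, 1099.02  ],
       [   0.    ,    0.    ,    0.    ,    1.    ]])}
{'fx': 358.27761050789616, 'fy': 358.27761050789616, 'cx': 324.09895184694693, 'cy': 239.74156860969245, 'dist': array([-0.036,  0.   ,  0.   ,  0.   ,  0.   ]), 'tool_from_camera': array([[ -0.0003,   0.9685,   0.2491,  68.1018],
       [  1.    ,   0.0003,   0.0001,   0.623 ],
       [ -0.    ,   0.2491,  -0.9685, -82.4668],
       [  0.    ,   0.    ,   0.    ,   1.    ]])}
{'time_s': 0.1, 'qpos': array([-1.222 ,  0.4238,  1.6306, -0.    ,  1.0886, -0.019 ]), 'dq': array([ 0.0009, -0.0016, -0.0013,  0.0013, -0.0003, -0.0008]), 'tau': array([ -0.0008, -54.5614, -27.4323,   0.0645,   0.0188,   0.    ]), 'tool_pos': array([ 224.6077, -582.8172,  301.965 ]), 'orientation': array([ 0.9831,  0.1828, -0.0001, -0.0007]), 'force': array([ 0.1762, -0.5686,  0.1705]), 'wrist_torque': array([ 0.0124, -0.0374,  0.0126]), 'width': 87.64279680443016}
```

View pics/side0.png

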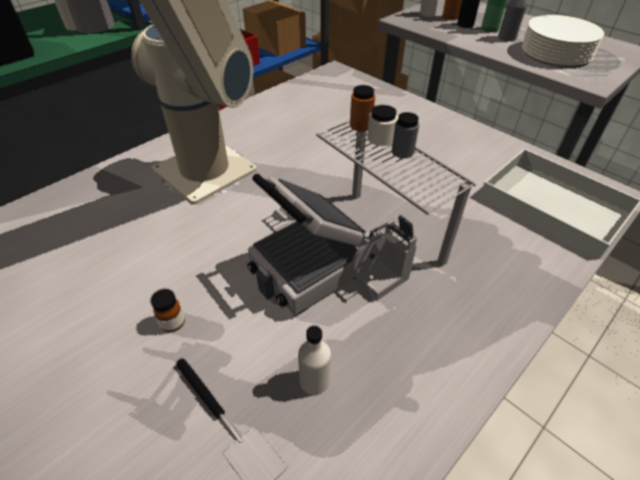

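View pics/top0.png

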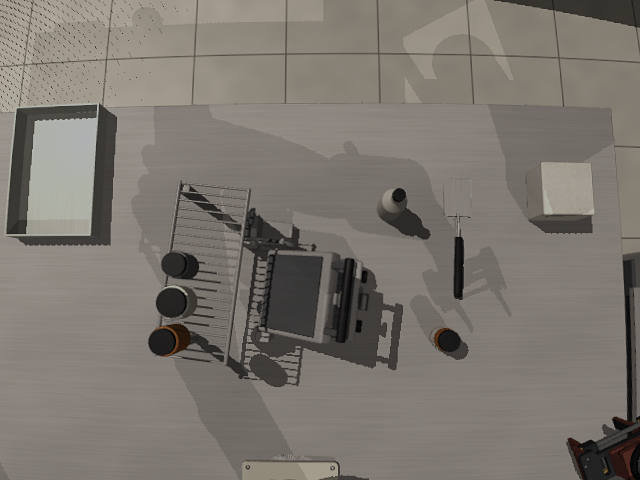

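Side: grill with its own +x end (ratchet) at about (390,245), handle (280,198), rack (320–470,125–205). Top: rack front edge from (250,188) to (227,363), handle at about (347,300), bottle (393,200), jar (447,340). I'll zoom in for keypoints.

Run:
```python
import cv2,numpy as np
t=cv2.imread("pics/top0.png")[165:390,140:380]; s=cv2.imread("pics/side0.png")[110:320,235:485]
cv2.imwrite("pics/tz.png",cv2.resize(t,None,fx=2.6,fy=2.6,interpolation=cv2.INTER_CUBIC))
cv2.imwrite("pics/sz.png",cv2.resize(s,None,fx=2.8,fy=2.8,interpolation=cv2.INTER_CUBIC))
```

```text
(no output)
```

View pics/tz.png

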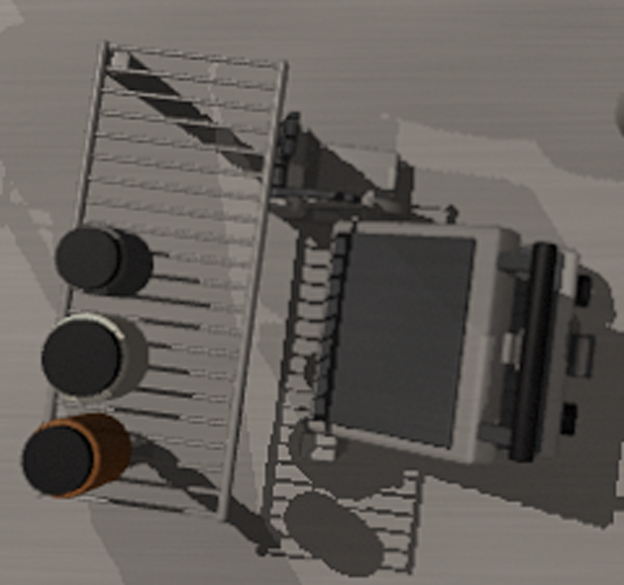

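View pics/sz.png

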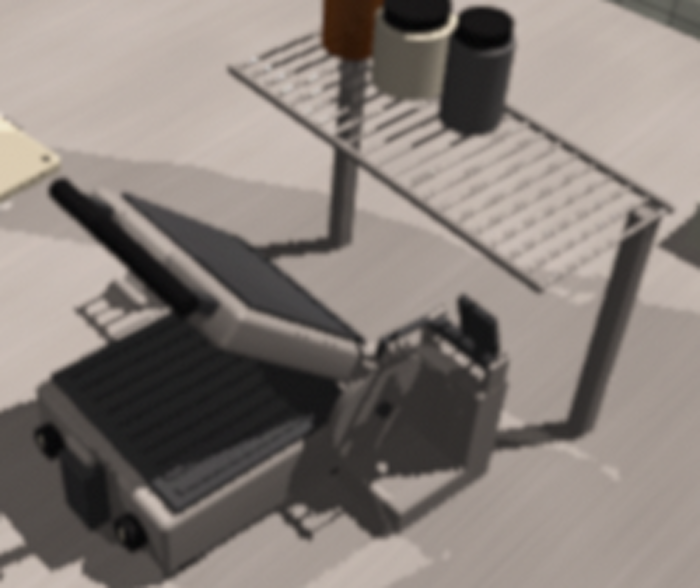

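```bash
cat > h.py <<'E'
import cv2,numpy as np
from scipy.spatial.transform import Rotation as R
def project(P,p,pose):
    c=(np.asarray(P)-pose[:3,3])@pose[:3,:3]
    c=c*[1,-1,-1]
    K=np.array([[p['fx'],0,p['cx']],[0,p['fy'],p['cy']],[0,0,1]])
    return cv2.projectPoints(c.reshape(-1,1,3),np.zeros(3),np.zeros(3),K,np.array(p['dist']))[0].reshape(-1,2)
def handle_own(lid,x=0.):
    c,s=np.cos(lid),np.sin(lid)   # rises as it opens
    v=np.array([-225,22]); return np.array([x,90+c*v[0]+s*v[1],85-s*v[0]+c*v[1]])
def paddle_own(a,r=42,x=140,off=0.): # off: out of face towards -y
    t=-np.radians(20)+a
    return np.array([x,150+r*np.sin(t)-off*np.cos(t),130+r*np.cos(t)+off*np.sin(t)])
def world(P,g):
    c,s=np.cos(g[2]),np.sin(g[2]); P=np.asarray(P,float)
    return P@np.array([[c,s,0],[-s,c,0],[0,0,1]])+[g[0],g[1],0]
E
python3 - <<'E'
from h import *
from station import viewer
from scipy.optimize import least_squares
np.set_printoptions(precision=3,suppress=True)
T=viewer.camera_params("top");S=viewer.camera_params("side")
rack=[(185,138,234),(-145,138,234),(185,272,234)]
tp=np.array([(286,64),(224,518),(105,44),(545,245),(520,459)])/2.6+[140,165]
sp=np.array([(540,290),(232,68),(668,210),(200,300),(62,187)])/2.8+[235,110]
def f(v):
    P=world(rack+[handle_own(v[3],75),handle_own(v[3],-75)],v)
    return np.r_[project(P,T,T['pose'])-tp,project(P,S,S['pose'])-sp]
r=least_squares(lambda v:f(v).ravel(),[500,-50,0,.6],x_scale=[100,100,1,1],loss='soft_l1')
g=r.x;print(g);print(f(g))
np.save("g.npy",g)
Q=[paddle_own(a,61,x) for a in(0,.1) for x in(123,157)]
Q+=[(-88,-97.5,79),(88,-97.5,79)]
for n,p,o,k in(("top",T,[140,165],2.6),("side",S,[235,110],2.8)): print(n,(project(world(Q,g),p,p['pose'])-o)*k)
print("handle",world(handle_own(g[3]),g),"paddle",world(paddle_own(.05),g),"shelf",world((140,135,230),g))
E
```

```text
[485.181 -53.753  -0.117   0.754]
[[ 0.031 -0.824]
 [ 0.714  2.624]
 [-0.064 -0.59 ]
 [-0.475 -0.793]
 [-0.361  1.211]
 [ 1.464  0.094]
 [-1.375 -0.472]
 [ 2.821 -0.226]
 [-2.091  0.948]
 [-0.248 -1.51 ]]
top [[296.421 157.531]
 [302.303 113.113]
 [288.401 156.313]
 [294.323 111.83 ]
 [556.874 461.836]
 [580.392 248.944]]
side [[455.466 297.519]
 [491.33  324.502]
 [461.767 292.102]
 [497.719 318.925]
 [ 32.726 376.58 ]
 [166.274 522.148]]
handle [ 478.309 -112.256  255.106] paddle [640.282  66.599 170.136] shelf [639.976  63.991 230.   ]
```

```bash
cat >> h.py <<'E'
g=np.load("g.npy")
def tool_rot(lean,az,flip=1):
    "tool leaning (deg) with fingertips to own +y, coming from +x by az; jaws along own x"
    l,a=np.radians([lean,az]); z=np.array([-np.sin(l)*np.sin(a),np.sin(l)*np.cos(a),-np.cos(l)])
    y=flip*np.array([np.cos(a),np.sin(a),0]); M=np.c_[np.cross(y,z),y,z]
    return R.from_euler('z',g[2])*R.from_matrix(M)
def tcp(tip_own,rot,back=0):
    return world(tip_own,g)-rot.apply([0,0,80+back])
E
python3 - <<'E'
from h import *
from station import env
np.set_printoptions(precision=2,suppress=True)
print(env.tips_ahead)
for f in(1,-1):
  q=tool_rot(55,20,f)
  for tip,b in(((150,127,160),150),((150,127,160),0),((150,160,160),0)):
    P=tcp(tip,q,b);print(f,P,env.ik(P,q.as_quat()))
  q=tool_rot(0,0,f)
  for l in(.75,0): 
    P=tcp(handle_own(l)+[0,0,9],q);print(' handle',P,env.ik(P,q.as_quat()))
E
```

```text
80.0
1 [ 692.32 -128.47  291.92] [-0.42  0.79  1.24  0.73  1.76 -0.76]
1 [664.05  -8.9  205.89] [-0.28  0.8   1.45  0.8   1.52 -0.83]
1 [667.9   23.88 205.89] [-0.24  0.8   1.46  0.82  1.49 -0.81]
 handle [ 478.22 -112.98  343.47] [-0.26  0.17  1.88 -0.    1.09 -0.14]
 handle [ 469.43 -187.83  196.  ] [-0.4   0.41  1.96 -0.    0.77 -0.29]
-1 [ 692.32 -128.47  291.92] [-0.42  0.79  1.24  0.73  1.76  2.38]
-1 [664.05  -8.9  205.89] [-0.28  0.8   1.45  0.8   1.52  2.31]
-1 [667.9   23.88 205.89] [-0.24  0.8   1.46  0.82  1.49  2.33]
 handle [ 478.22 -112.98  343.47] None
 handle [ 469.43 -187.83  196.  ] None
```

Run:
```python
from h import *
from station import env,set_gripper,viewer
set_gripper(0)
q=tool_rot(55,20)
P=tcp((150,127,160),q,150)
env.move_l(env.read_state()['tool_pos']+[0,0,80],rate=250)
env.reach(P+[0,0,60],q.as_quat())
env.move_l(P,rate=200)
s=env.read_state();print(s['time_s'],s['tool_pos']-P,s['force'],s['width'])
a=viewer.camera("side");s0=env.read_state();w=viewer.camera("wrist")
cv2.imwrite("pics/a1.png",np.hstack([cv2.resize(x,(400,300)) for x in(a,w)]) )
cv2.imwrite("pics/w1.png",w)
p=viewer.camera_params("wrist");T=np.eye(4);T[:3,:3]=R.from_quat(s0['orientation']).as_matrix();T[:3,3]=s0['tool_pos']
pose=T@p['tool_from_camera']
Q=[paddle_own(a,61,x) for a in(0,.1) for x in(123,157)]+[(-145,138,234),(185,138,234)]
print(project(world(Q,g),p,pose))
```

```text
4.775 [-0.13894485 -0.20229516 -0.37433727] [-0.28517272 -0.77579399  0.30134652] 0.10741751239564833
[[294.36600911 195.03675184]
 [331.80570408 204.44984116]
 [296.88437478 189.19540036]
 [334.11050764 198.39112567]
 [ 40.91952579  90.42200493]
 [372.71259888 159.75993485]]
```

View pics/a1.png

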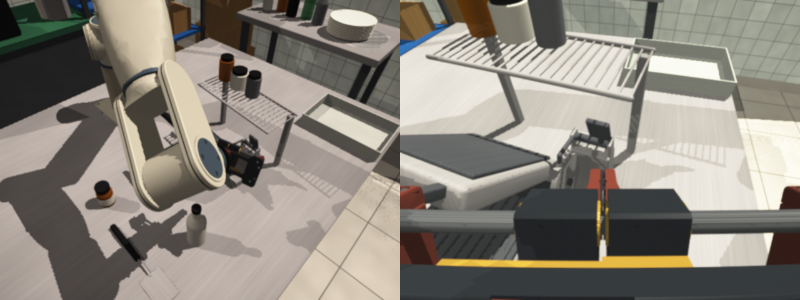

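View pics/w1.png

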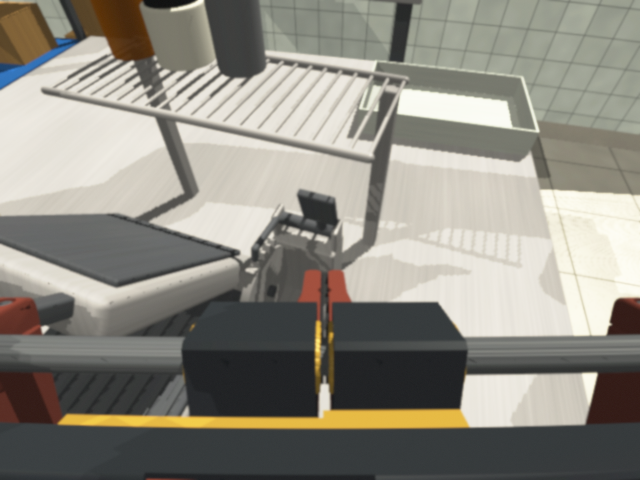

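The wrist view agrees with the fit: paddle top edge at (299,190)–(337,200), which is within 3 px of the prediction. The shelf corner at (373,157) also agrees. Now the push.

Run:
```python
from h import *
from station import env,viewer
q=tool_rot(55,20); X=151
print(env.move_l(tcp((X,118,160),q),rate=120,f_stop=10))
for y in(128,136,144,150,155,158):
    hit=env.move_l(tcp((X,y,160),q),rate=40,f_stop=10)
    s=env.read_state();print(y,hit,s['time_s'],s['force'].round(2),(s['tool_pos']-tcp((X,y,160),q)).round(1))
    if hit: break
s=env.read_state();w=viewer.camera("wrist");cv2.imwrite("pics/w2.png",w)
```

```text
False
128 False 6.6167 [ 0.57 -0.37  1.09] [0.  0.3 0.1]
136 False 6.9667 [-0.11  0.32  0.55] [-0.1  0.4 -0. ]
144 False 7.3167 [ 0.23  0.03 -0.18] [-0.1  0.4 -0. ]
150 False 7.6167 [ 0.88  0.11 -0.29] [-0.   0.3 -0. ]
155 False 7.8917 [ 0.35 -0.65  0.24] [-0.   0.3 -0. ]
158 False 8.1417 [-0.86  0.19  0.41] [-0.   0.2 -0. ]
```

View pics/w2.png

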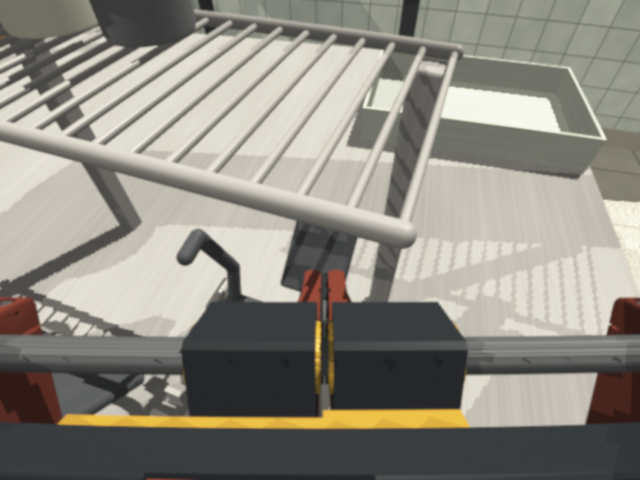

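The paddle at (315,255) has swung back and the hook at (200,245) is raised. I'll push a little further, retreat along the tool, and check that it stays.

Run:
```python
from h import *
from station import env,viewer
np.set_printoptions(precision=1,suppress=True)
q=tool_rot(55,20); X=151
print(env.move_l(tcp((X,163,160),q),rate=40,f_stop=10))
env.move_l(tcp((X,120,160),q),rate=120)
env.move_l(tcp((X,120,160),q,150),rate=200)
s0=env.read_state();w=viewer.camera("wrist");cv2.imwrite("pics/w3.png",cv2.resize(w[100:340,160:480],None,fx=2,fy=2))
p=viewer.camera_params("wrist");T=np.eye(4);T[:3,:3]=R.from_quat(s0['orientation']).as_matrix();T[:3,3]=s0['tool_pos']
for a in(0.1,.6,.9,1.2):
    print(a,((project(world([paddle_own(a,61,123),paddle_own(a,61,157),paddle_own(a,19,123)],g),p,T@p['tool_from_camera'])-[160,100])*2).ravel())
print(s0['time_s'],s0['force'])
```

```text
False
0.1 [279.5 167.6 353.4 185.5 292.  218.7]
0.6 [304.6 127.4 374.9 143.3 299.1 206.2]
0.9 [317.6 119.1 384.9 134.1 303.1 202.6]
1.2 [327.5 122.3 391.7 136.6 306.4 202.4]
9.875 [-0.4  1.1 -0.1]
```

View pics/w3.png

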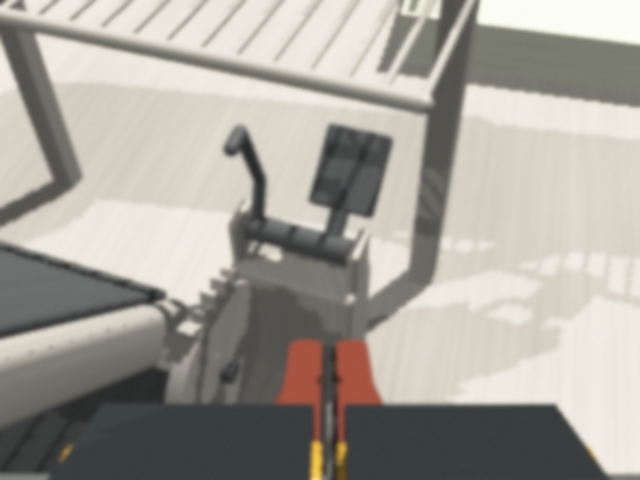

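Top corners of the paddle at (331,126) and (391,138) match pawl 1.2, with the tool well clear. Now the handle: come down from above, follow the arc to near the catch, and check.

Run:
```python
from h import *
from station import env,viewer
np.set_printoptions(precision=2,suppress=True)
q=tool_rot(0,0)
s=env.read_state()
env.move_l(s['tool_pos']+[0,0,130],rate=250)
H=lambda l,dz=0: tcp(handle_own(l)+[0,0,9+dz],q)
env.reach(H(g[3],60),q.as_quat())
print(env.move_l(H(g[3],8),rate=150,f_stop=8), env.read_state()['time_s'])
for l in np.linspace(g[3],.10,9):
    hit=env.move_l(H(l),rate=70,f_stop=12); s=env.read_state()
    print(round(l,3),hit,s['time_s'],s['force'],s['tool_pos']-H(l))
    if hit: break
cv2.imwrite("pics/s4.png",np.hstack([viewer.camera("side")[110:410,120:520],viewer.camera("wrist")[100:400,120:520]]))
```

```text
False 11.9333
0.754 False 12.2 [-0.54 -0.39 -0.31] [ 0.14 -0.04  0.12]
0.673 False 12.6167 [-1.03 -1.26  0.  ] [-0.32 -0.29 -0.39]
0.591 False 13.0333 [-0.35  0.62 -0.7 ] [-0.27 -0.11 -0.57]
0.509 False 13.45 [-0.47 -0.41  0.42] [-0.27 -0.12 -0.54]
0.427 False 13.8667 [ 0.47 -0.38  1.02] [-0.29 -0.08 -0.57]
0.345 False 14.2833 [ 0.3   0.08 -0.24] [-0.31 -0.06 -0.58]
0.264 False 14.7 [-0.09 -0.22  0.55] [-0.29 -0.02 -0.58]
0.182 False 15.1167 [-0.28  0.47 -0.09] [-0.29  0.03 -0.59]
0.1 False 15.5333 [-0.74 -0.06 -0.83] [-0.31  0.06 -0.59]
```

View pics/s4.png

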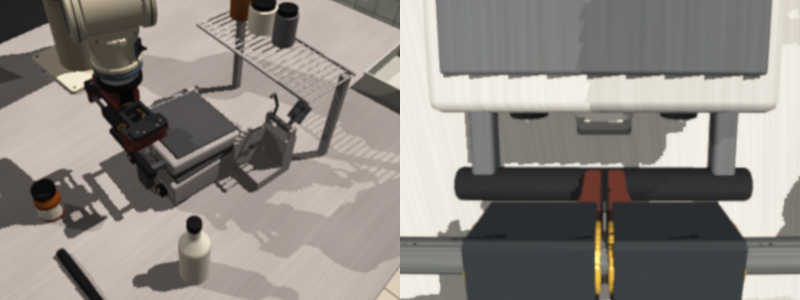

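The lid has come down almost shut, the fingertips sit centred on the bar at (605,185), and the pawl is still back. Now press home.

Run:
```python
from h import *
from station import env,viewer
np.set_printoptions(precision=2,suppress=True)
q=tool_rot(0,0)
for l in(.08,.065,.05,.04,.03,.02,.01,0,-.01,-.02,-.03):
    P=tcp(handle_own(l)+[0,0,9],q)
    hit=env.move_l(P,rate=30,f_stop=30); s=env.read_state()
    print(l,hit,s['time_s'],s['force'],s['tool_pos']-P)
    if hit: break
env.hold(.2);s=env.read_state();print(s['force'],s['tool_pos'][2]-tcp(handle_own(0)+[0,0,9],q)[2])
```

```text
0.08 False 15.9333 [0.42 0.18 0.73] [-0.08  0.03 -0.11]
0.065 False 16.2 [ 0.19 -0.48  0.06] [ 0.05 -0.05 -0.06]
0.05 False 16.4667 [-1.02  0.47  6.34] [ 0.13 -0.03  0.58]
0.04 False 16.7167 [-1.24  1.3   8.44] [ 0.13 -0.06  0.64]
0.03 False 16.9667 [-1.78 -0.12  4.97] [ 0.09 -0.14  0.39]
0.02 False 17.2167 [-0.47 -0.7   1.3 ] [ 0.05 -0.16  0.05]
0.01 False 17.4667 [0.26 0.18 1.38] [-0.18  0.14 -0.33]
0 False 17.7167 [0.19 0.29 0.14] [-0.13  0.14 -0.31]
-0.01 False 17.9667 [-0.98  0.05  4.36] [0.03 0.03 0.13]
-0.02 False 18.2167 [-3.42  2.2  12.05] [0.1  0.03 0.67]
-0.03 False 18.4667 [-5.61  2.66 18.89] [ 0.11 -0.01  1.19]
[-4.62  1.99 17.85] -5.501443067511161
```

It snapped over: the force peaked around 8–10 N, dropped to 0, then rose on the rigid stop. Now lift off and verify.

Run:
```python
from h import *
from station import env,viewer
np.set_printoptions(precision=1,suppress=True)
s=env.read_state()
env.move_l(s['tool_pos']+[0,0,150],rate=150)
s=env.read_state()
env.move_l(s['tool_pos']+[-60,-200,60],rate=250)
env.hold(.5)
S=viewer.camera_params("side");im=viewer.camera("side")
cv2.imwrite("pics/s5.png",cv2.resize(im[110:410,200:500],None,fx=2,fy=2))
for l in(0,.065,.1): print(l,(project(world([handle_own(l,75),handle_own(l,-75)],g),S,S['pose'])-[200,110]).ravel()*2)
print(env.read_state()['time_s'],env.read_state()['force'])
cv2.imwrite("pics/t5.png",viewer.camera("top"))
d=cv2.absdiff(cv2.imread("pics/t5.png"),cv2.imread("pics/top0.png")).max(2)
for n,(x,y) in dict(bottle=(398,188),jar=(447,340),spat=(458,265)).items(): print(n,d[y-8:y+9,x-8:x+9].max())
```

```text
0 [147.  366.   65.6 273.8]
0.065 [147.5 355.5  65.2 263.2]
0.1 [148.2 349.5  65.4 257.2]
21.3917 [-0.2  0.2 -0.2]
bottle 18
jar 8
spat 20
```

View pics/s5.png

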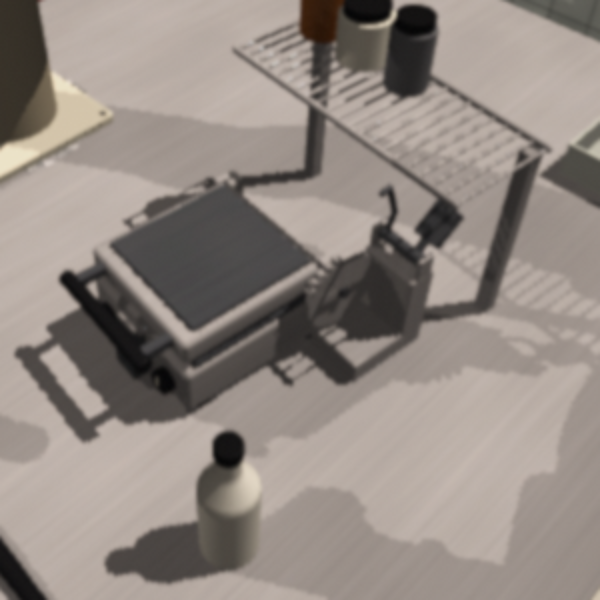

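The handle ends at (143,366) and (68,278) match lid 0. The pawl is over and the bystanders look unchanged, so I'm handing it in.

```bash
python3 -c "
from station import workorder;print(workorder.sign_off())"
```

```text
the job is handed in; nothing more can be done
None
```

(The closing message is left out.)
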